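Press a pegged plate rack home on its base

TASK

Of the two wooden plate racks on the kitchen counter, one is standing proud of its white base, its pegs only started in their sockets. Press it down until all its pegs are fully home and the plank lies flat on the base along its whole length, then let go of it. Leave the other rack and the things around where they are.

Things in the scene. Friction and masses are not known exactly. Their poses are not given: they have to be found in the camera images.
- rack: Plate rack to press home, loose: light-wood plank 200 x 64 x 20 mm (long along x); on top upright dowels 40 mm tall, 9 mm thick, at x = +-11, +-33, y = +-22 mm, flat lands beyond; underneath four pegs 16 mm thick, 18 mm long, at x = +-72, y = +-17 mm. Origin: centre of the plank's underside, z up. Starts 8 to 12 mm above its base, perhaps crooked. Home, the plank's top is at z = 46 mm.
- rack_end_a (a point): Top face of the rack's plank at its +x end, centred over the pair of pegs there (72 mm from the middle): the place to press that end.
- rack_end_b (a point): The same at the rack's -x end.
- base: White plastic base fixed under the rack, 224 x 92 x 26 mm, long along x, with four tight sockets. Origin: centre of its underside, on the counter. Each socket resists its peg with about 5 N, and the peg stays where it is pushed, without spring back: one end (two pegs) takes about 10 N, both ends at once about 20 N, until the plank meets the base.
- other_rack: A second rack exactly like the first, already fully home on its own base (plank's top 46 mm above the counter); to be left alone. Origin as for the first.
- other_base: The second rack's base, like the first, fixed. Which of the two racks is on the left and which on the right varies.
- mug: White ceramic mug, 82 mm across, 95 mm tall, loose, to be left alone; origin at its underside.
- bowl: White ceramic bowl, 130 mm across, 50 mm tall, loose, to be left alone; origin at its underside.
- bottle: Dark brown glass bottle, 72 mm across, 270 mm tall, loose, to be left alone; origin at its underside.
- tumbler: Steel tumbler, 68 mm across, 100 mm tall, loose, to be left alone; origin at its underside.
- brush: Flat pastry brush lying on the counter, loose, to be left alone; origin at its underside.
- spoon: Wooden spoon lying on the counter, loose, to be left alone; origin at its underside.

How it is judged:
At the end, for the whole second after the job is handed in: The proud rack sits on its own base with both ends of the plank within 2.5 mm of fully home, level within 2 degrees, centred within 8 mm and in line within 6 degrees, and at rest (z of each of rack_end_a, rack_end_b in the frame of base below 0.0485 m and angle between rack's own z axis and vertical below 0.035 rad and horizontal distance between rack and base below 0.008 m and angle between the x axis of rack and the x axis of base, either way round below 0.1 rad and linear speed of rack below 0.02 m/s); the robot touches nothing.
It fails at once if the other rack is moved by more than 12 mm (distance of other_rack from where it was at the start of the episode above 0.012 m).
It fails at once if one of the things around is moved by more than 40 mm (distance of any of mug, bowl, bottle, tumbler, brush, spoon from where it was at the start of the episode above 0.04 m).
It also fails if it takes over 45 s, if anything falls off the work surface, if the arm or the gripper's body presses on something with over 40 N, if the wrist force passes 120 N, or if a joint passes its speed limit or range.

ROBOT

A 6-joint arm with a two-finger parallel gripper is mounted at the origin on the work surface. World frame = base frame: x ahead of the robot, y to its left, z up, the work surface at z = 0. Lengths are in m, angles in rad, forces in N, time in s.
With the tool pointing down it reaches from about 0.4 to 0.825 m from the base axis. Payload 7 kg.
Tool frame: the origin (TCP) lies at the very end of the fingers, on their centre line; the grasp point (between the pads) lies arm.hold_point_z behind it (arm.hold_point_z is the distance from the TCP to the grasp point, in m); z points along the fingers, y is the line along which they close (so a half turn about z gives the same grasp; the last joint's range is limited). The gripper opens to 88 mm and grips with 3 to 60 N. Pads are 19 mm wide; open, the fingers measure 130 mm over their backs; the gripper's body (78 mm by 193 mm) begins 47 mm behind the grasp point.
Start: joints at [1.43, 0.359, 0.012, 0, -1.224, -0.288], TCP at [0.281, 0.614, 0.227] pointing down, gripper open.
Joint ranges: [-3.07, 3.07], [-1.43, 2.12], [-1.02, 1.25], [-3.03, 1.67], [-3.05, -0], [-3.03, 3.03]. Speed limits (rad/s): [2.39, 2.39, 3.01, 3.14, 3.14, 3.14].

INTERFACE

Orientations are given as [roll, pitch, yaw] about the fixed x, y, z axes, in that order (R = Rz(yaw) Ry(pitch) Rx(roll)).
In Python, from station import arm gives the robot as it stands.
- The arm moves only by the tool pendant, called after "Call:" in YAML: its name, and indented under it one key for each argument. Schema: {"type":"object","properties":{"steps":{"type":"object","properties":{"finger_gap":{"type":"array","items":{"type":"number"},"minItems":1,"maxItems":20},"dx":{"type":"array","items":{"type":"number"},"minItems":1,"maxItems":20},"dy":{"type":"array","items":{"type":"number"},"minItems":1,"maxItems":20},"dz":{"type":"array","items":{"type":"number"},"minItems":1,"maxItems":20},"spin":{"type":"array","items":{"type":"number"},"minItems":1,"maxItems":20}},"additionalProperties":false,"required":["finger_gap","dx","dy","dz","spin"]},"grip_n":{"type":"number"},"only":{"type":"string"},"quiet":{"type":"boolean"},"lines":{"type":"string"}},"required":["steps"],"additionalProperties":false}. steps is an object with one list for each field, all of the same length, 1 to 20, a row being the entries at one place: finger_gap (the finger opening in m), dx, dy, dz (the shift in units of 20 mm), spin (a turn about the tool's z in units of 0.05 rad); each row is the pose to reach, as a shift and turn from the pose commanded when the call began, along the tool's axes at that moment; what a row does not reach only later rows make up. A row lasts 1/12 s, in which the tool goes at most 0.0417 m and 0.125 rad, less where a joint would pass 70% of its speed; a pose out of reach is approached as far as the arm can. The fingers move at their own pace and stop on an object; grip_n is the grip in N (left out, the last holds). Time passes only in rows, so rows that do not move let the fingers close. The tool returns the time, the measured TCP pose, the force, the opening and the grip force at its end. only (a regular expression) keeps the lines of the reply that match it, lines (a string "A,B") keeps lines A to B, and quiet returns only ok. Input that does not fit is refused with a message, and nothing moves.
- arm.get_state(): the state, without advancing time (a new reading comes with each control period).
- arm.grab_frame(name): name is "scene" or "side" or "wrist"; returns the picture (480x640x3 uint8, red, green, blue); there is no depth.
- arm.camera_params(name): a dict with "fx", "fy", "cx", "cy" (pixels), "T" (4x4, takes a point from camera to world coordinates); the wrist camera has in their place "hand_eye" (4x4, takes a point from camera to tool coordinates, whose origin is the TCP and whose axes are the flange's). Camera axes: x right, y down, z forward; pixel columns grow to the right and rows downward; lengths in m; the calibration is good to about 2 mm. A picture is of the moment at which its call begins: read the wrist's pose just before it. camera_params takes no time and is no camera call.
- arm.job_done(): hands the job in; it is judged then, once.
The state is a dict: "t": time; "q": joint angles; "qd": joint speeds; "joint_efforts": joint torques, N m; "eef_pos": TCP position; "ee_rot": TCP orientation; "force": force on the tool from outside, world axes, zero at the start; "moment": the same for the moment, N m; "width": finger opening in m; "gripper_force": force on a finger pad.
Only numpy, scipy, OpenCV 4.12 (cv2) and the standard library are available. Lean on these libraries where they do the work, as an engineer would, in place of code of your own. Each camera call takes 0.05 s, during which the arm holds its last target. There are 200 camera calls.

## Working session

There is one attempt and no reset: what is moved stays moved. The work goes in short steps, Python scripts to look and compute and a tool call to move; the robot and the scene stay as the last step left them, time stands still between calls to the robot, and variables do not carry over. Pictures are saved under pics/ and viewed, at most 10 in all, crops included, and the job is handed in when it is done.

```bash
ls; mkdir -p pics
```

Run:
```python
from station import arm
import cv2,numpy as np
s=arm.get_state();print(s['t'],s['eef_pos'],s['ee_rot'],s['width'],arm.hold_point_z)
for n in ['scene','side']:
    cv2.imwrite(f'pics/{n}0.png',arm.grab_frame(n)[:,:,::-1]); p=arm.camera_params(n);print(n,{k:np.round(v,3).tolist() for k,v in p.items()})
p=arm.camera_params('wrist');print({k:np.round(v,3).tolist() for k,v in p.items()})
```

```text
pics
station.py
0.0 [0.28046363 0.6134296  0.22563014] [ 3.13993209e+00 -1.39436313e-04 -4.28950271e-01] 0.08760216860358357 0.0188
scene {'fx': 620.87, 'fy': 620.87, 'cx': 306.392, 'cy': 236.068, 'T': [[0.005, 0.587, -0.81, 1.763], [1.0, -0.013, -0.004, -0.008], [-0.013, -0.81, -0.587, 0.983], [0.0, 0.0, 0.0, 1.0]]}
side {'fx': 499.251, 'fy': 499.251, 'cx': 316.424, 'cy': 237.065, 'T': [[0.697, -0.488, 0.526, -0.116], [-0.717, -0.451, 0.531, -0.684], [-0.022, -0.747, -0.664, 0.908], [0.0, 0.0, 0.0, 1.0]]}
{'fx': 424.439, 'fy': 424.439, 'cx': 316.138, 'cy': 243.115, 'hand_eye': [[0.001, -0.955, -0.297, 0.08], [1.0, 0.0, 0.001, -0.001], [-0.0, -0.297, 0.955, -0.158], [0.0, 0.0, 0.0, 1.0]]}
```

View pics/scene0.png

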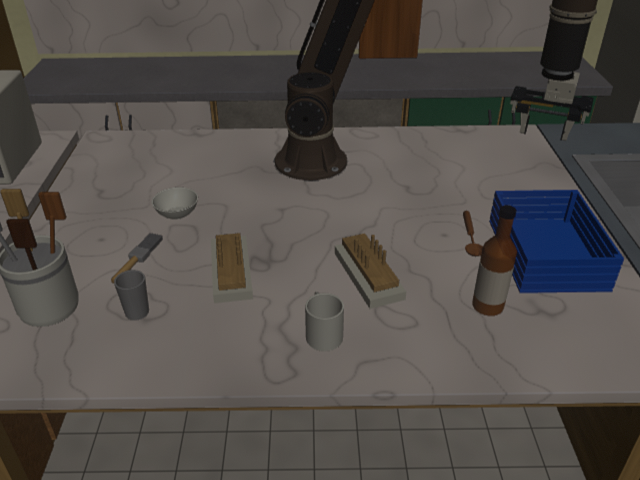

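View pics/side0.png

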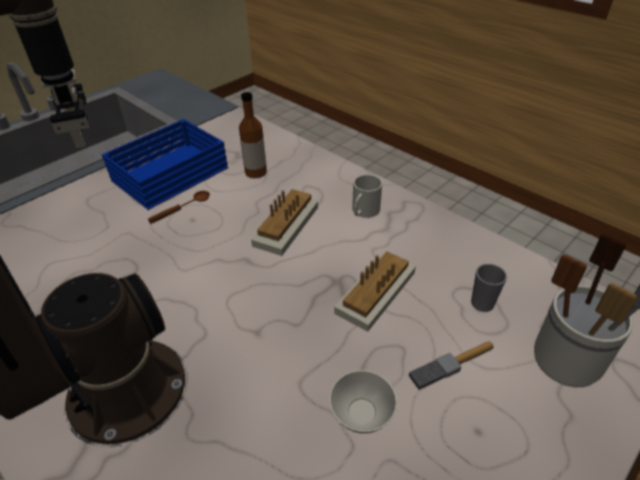

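The scene view shows two racks, at about (230,265) and (371,268), with the mug at (324,322) and the bottle at (493,270). In the side view the same racks are at (375,288) and (286,220). I'll enlarge both to see which one stands proud.

Run:
```python
import cv2,numpy as np
a=cv2.imread('pics/scene0.png');b=cv2.imread('pics/side0.png')
c=lambda i,x,y:cv2.resize(i[y:y+75,x:x+100],(400,300),interpolation=cv2.INTER_CUBIC)
cv2.imwrite('pics/crop.png',np.vstack([np.hstack([c(a,180,228),c(a,320,228)]),np.hstack([c(b,325,250),c(b,238,183)])]))
```

```text
(no output)
```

View pics/crop.png

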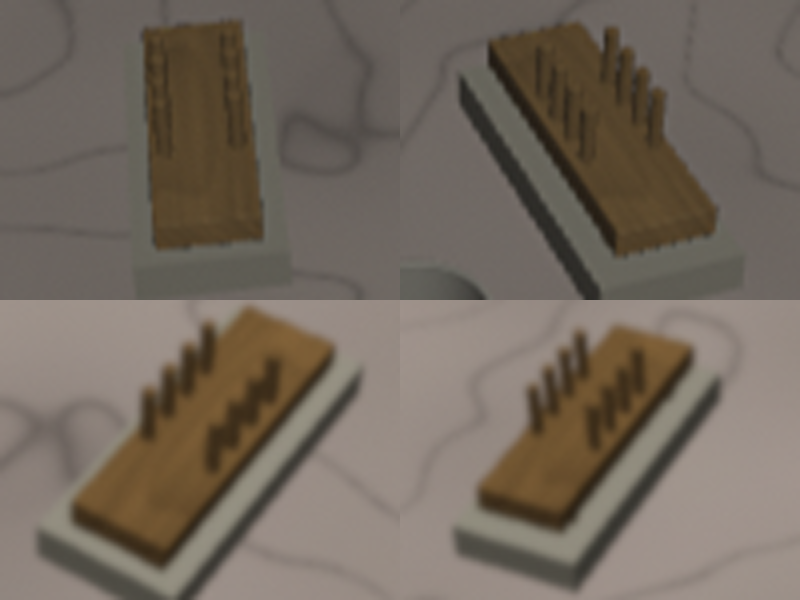

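The crops don't settle which rack is proud. The corners of both planks are readable, so I'll triangulate them across the two views.

Create h.py:
```python
import numpy as np,cv2
from station import arm
from scipy.spatial.transform import Rotation as R
def cam(n,st=None):
    p=arm.camera_params(n)
    if n=='wrist':
        T=np.eye(4);T[:3,:3]=R.from_euler('xyz',st['ee_rot']).as_matrix();T[:3,3]=st['eef_pos'];T=T@np.array(p['hand_eye'])
    else:T=np.array(p['T'])
    return p['fx'],p['fy'],p['cx'],p['cy'],T
def ray(c,uv):
    d=c[4][:3,:3]@np.array([(uv[0]-c[2])/c[0],(uv[1]-c[3])/c[1],1]);return c[4][:3,3],d/np.linalg.norm(d)
def onz(c,uv,z):
    o,d=ray(c,uv);return o+d*(z-o[2])/d[2]
def tri(c1,u1,c2,u2):
    o,d=ray(c1,u1);p,e=ray(c2,u2)
    s=np.linalg.lstsq(np.c_[d,-e],p-o,rcond=None)[0];a=o+d*s[0];b=p+e*s[1];return (a+b)/2,np.linalg.norm(a-b)
```

Run:
```python
from h import *
A,B=cam('scene'),cam('side')
L=[((155,234),(333,47)),((262,208),(250,8)),((143,29),(165,255)),((241,21),(73,205))]
Rr=[((217,238),(292,50)),((317,208),(215,27)),((90,40),(165,218)),((180,25),(80,192))]
for nm,r,o,s in(('L',L,(180,228),(325,250)),('R',Rr,(320,228),(238,183))):
    for a,b in r:
        p,e=tri(A,np.array(a)/4+o,B,np.array(b)/4+s);print(nm,p.round(4),round(e,4))
```

```text
L [ 0.6585 -0.2197  0.0407] 0.0014
L [ 0.6457 -0.1608  0.0468] 0.008
L [ 0.4591 -0.2502  0.044 ] 0.0041
L [ 0.4518 -0.1878  0.0436] 0.0052
R [0.681  0.1398 0.0501] 0.0028
R [0.6603 0.1987 0.0533] 0.0048
R [0.4944 0.0743 0.0533] 0.0087
R [0.4752 0.1343 0.0513] 0.0054
```

L's plank top averages 44 mm and R's 52 mm, so the right rack (+y) is the proud one. Its centre is near (0.578, 0.137) and its yaw about 19°. I'll confirm this with two wrist views from closer in, after working out the shift.

Add to h.py:
```python
def shift(target,st=None):
    st=st or arm.get_state();return (R.from_euler('xyz',st['ee_rot']).as_matrix().T@(np.array(target)-st['eef_pos'])).round(4)
```

Run:
```python
from h import *
print(shift((.555,.203,.235)), onz(cam('scene'),(490,306),0),onz(cam('scene'),(324,340),0))
```

```text
[ 0.4203  0.2591 -0.0088] [6.92574191e-01 4.11143116e-01 1.11022302e-16] [0.79506358 0.02278877 0.        ]
```
Bottle at ~(0.69,0.41) with front offset ~ (0.66,...). Line: start (0.28,0.613) to (0.555,0.203): dir (0.557,-0.83). vector (0.41,-0.2): cross = 0.557*(-0.2)+0.83*0.41=0.229. Fine.

The manual's scale: shifts go in units of 20 mm and turns go in units of 0.05 rad. Converting my numbers, 0.28 m is 14, 0.42 m is 21, -0.766 rad is -15.32.

Call:
pendant:
  steps: {"finger_gap":[0.0, 0.0, 0.0, 0.0, 0.0, 0.0, 0.0, 0.0, 0.0, 0.0, 0.0, 0.0, 0.0, 0.0, 0.0, 0.0], "dx":[1.5, 3.5, 5.25, 7, 8.75, 10.5, 12.25, 14, 15.75, 17.5, 19.25, 21, 21, 21, 21, 21], "dy":[1, 2, 3.25, 4.25, 5.5, 6.5, 7.5, 8.5, 9.75, 10.75, 12, 13, 13, 13, 13, 13], "dz":[0, 0, 0, 0, 0, 0, 0, 0, 0, 0, 0, -0.5, -0.5, -0.5, -0.5, -0.5], "spin":[-1.2, -2.4, -3.8, -5, -6.4, -7.6, -9, -10.2, -11.4, -12.8, -14, -15.32, -15.32, -15.32, -15.32, -15.32]}

```text
t: 1.43
eef_pos: [0.5539, 0.2034, 0.2361]
ee_rot: [-3.142, 0.001, 0.337]
force: [-0.7, 0.6, 0.2]
width: 0.0003
gripper_force: 0.0
```

Run:
```python
from h import *
import pickle
s=arm.get_state();f=arm.grab_frame('wrist');cv2.imwrite('pics/w1.png',f[:,:,::-1]);pickle.dump(s,open('w1.pkl','wb'))
print(s['eef_pos'],s['ee_rot'],s['q'],s['force'],shift((.601,.071,.235),s))
```

```text
[0.55390766 0.2033757  0.23611272] [-3.14153974e+00  7.74727911e-04  3.37337738e-01] [ 6.82737004e-01  2.14416245e-01 -1.66633022e-01 -3.36108966e-04
 -1.19045814e+00  1.22552193e+00] [-0.70428457  0.56221681  0.239532  ] [0.0006 0.1405 0.0011]
```

In the tool's units: 0.14 m is 7, 0.105 m is 5.25.

Call:
pendant:
  steps: {"finger_gap":[0.0, 0.0, 0.0, 0.0, 0.0, 0.0, 0.0], "dx":[0, 0, 0, 0, 0, 0, 0], "dy":[1.75, 3.5, 5.25, 7, 7, 7, 7], "dz":[0, 0, 0, 0, 0, 0, 0], "spin":[0, 0, 0, 0, 0, 0, 0]}

```text
t: 2.07
eef_pos: [0.6005, 0.0715, 0.2363]
ee_rot: [-3.141, 0.0, 0.338]
force: [-0.8, -0.1, -0.1]
width: 0.0006
gripper_force: 0.0
```

Run:
```python
from h import *
import pickle
s=arm.get_state();f=arm.grab_frame('wrist');cv2.imwrite('pics/w2.png',f[:,:,::-1]);pickle.dump(s,open('w2.pkl','wb'))
print(s['eef_pos'],s['force'])
```

```text
[0.60052443 0.07153543 0.23631833] [-0.79534104 -0.07689396 -0.11530655]
```

View pics/w1.png

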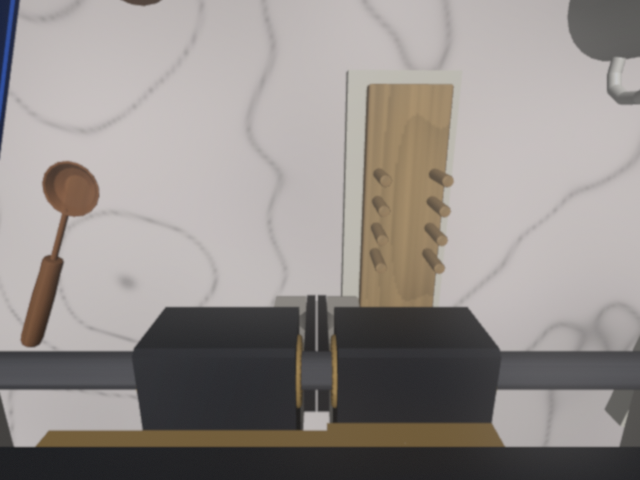

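View pics/w2.png

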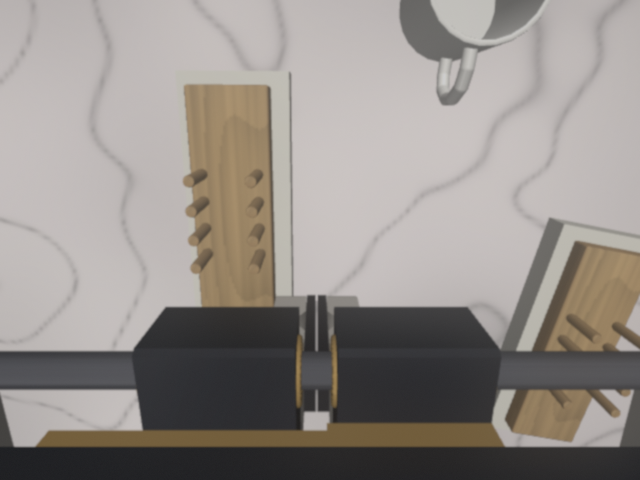

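Both wrist views show the right rack's +x end. The plank top corners are at (369,84) and (453,84) in w1, and at (184,85) and (268,85) in w2. The gripper hides the -x end, so I'll shift back and take two more views.

In the tool's units: -0.11 m is -5.5, -0.07 m is -3.5.

Call:
pendant:
  steps: {"finger_gap":[0.0, 0.0, 0.0, 0.0, 0.0, 0.0], "dx":[-1.75, -3.5, -5.5, -5.5, -5.5, -5.5], "dy":[0, 0, 0, 0, 0, 0], "dz":[0, 0, 0, 0, 0, 0], "spin":[0, 0, 0, 0, 0, 0]}

```text
t: 2.62
eef_pos: [0.4973, 0.0355, 0.2374]
ee_rot: [-3.142, -0.002, 0.339]
force: [0.1, -0.1, 0.6]
width: 0.0001
gripper_force: 0.0
```

Run:
```python
from h import *
import pickle
s=arm.get_state();f=arm.grab_frame('wrist');cv2.imwrite('pics/w3.png',f[:,:,::-1]);pickle.dump(s,open('w3.pkl','wb'))
```

Call:
pendant:
  steps: {"finger_gap":[0.0, 0.0, 0.0, 0.0, 0.0, 0.0, 0.0], "dx":[0, 0, 0, 0, 0, 0, 0], "dy":[-1.75, -3.5, -5.25, -7, -7, -7, -7], "dz":[0, 0, 0, 0, 0, 0, 0], "spin":[0, 0, 0, 0, 0, 0, 0]}

```text
t: 3.25
eef_pos: [0.451, 0.1671, 0.2362]
ee_rot: [3.141, 0.001, 0.339]
force: [1.2, -0.2, 0.2]
width: 0.0004
gripper_force: 0.0
```

Run:
```python
from h import *
import pickle
s=arm.get_state();f=arm.grab_frame('wrist');cv2.imwrite('pics/w4.png',f[:,:,::-1]);pickle.dump(s,open('w4.pkl','wb'))
g=[cv2.imread(f'pics/w{i}.png') for i in (3,4)]
cv2.imwrite('pics/w34.png',np.hstack([g[0][:460,120:420],g[1][:460,280:580]]))
W=[cam('wrist',pickle.load(open(f'w{i}.pkl','rb'))) for i in (1,2)]
for n,a,b in(('top+x+y',(369,84),(184,85)),('top+x-y',(453,84),(268,85))):print(n,tri(W[0],a,W[1],b))
```

```text
top+x+y (array([0.66123555, 0.19932284, 0.05268569]), np.float64(0.0003887621694025136))
top+x-y (array([0.68230087, 0.1394496 , 0.05248695]), np.float64(0.0003661129516099352))
```

View pics/w34.png

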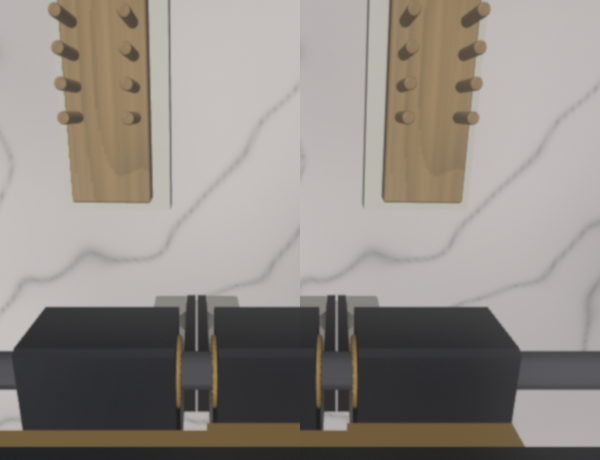

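The -x end corners are at (193,202) and (270,202) in w3, and at (364,202) and (442,202) in w4.

Run:
```python
from h import *
import pickle
W=[cam('wrist',pickle.load(open(f'w{i}.pkl','rb'))) for i in (1,2,3,4)]
def edges(i,row,x0,x1):
    g=cv2.imread(f'pics/w{i}.png')[row-6:row+7].astype(float).mean(0);s=g[:,2]-g[:,0] # wood: red-blue
    s=s[x0:x1];m=np.where(s>s.max()/2)[0];t=s.max()/2
    l=m[0]-(s[m[0]]-t)/(s[m[0]]-s[m[0]-1]);r=m[-1]+(s[m[-1]]-t)/(s[m[-1]]-s[m[-1]+1]);return x0+l,x0+r
P=[]
for a,b,row,ra,rb in((1,2,120,(335,480),(160,310)),(4,3,185,(340,470),(165,300))):
    ea,eb=edges(a,row,*ra),edges(b,row,*rb);print(np.round([ea,eb],1))
    for k in(0,1):
        p,e=tri(W[a-1],(ea[k],row),W[b-1],(eb[k],row));print(p.round(4),round(e,4))
C=np.array([tri(W[0],a,W[1],b)[0] for a,b in(((369,84),(184,85)),((453,84),(268,85)))]+[tri(W[3],a,W[2],b)[0] for a,b in(((364,202),(193,202)),((442,202),(270,202)))])
print(C.round(4));A,B=C[:2].mean(0),C[2:].mean(0);d=(A-B)[:2];L=np.linalg.norm(d);u=d/L
m=(A+B)/2;print('len',L,'wid',np.linalg.norm(C[0]-C[1]),np.linalg.norm(C[2]-C[3]),'yaw',np.arctan2(u[1],u[0]),'mid',m)
# base lip edges at +x end and counter, other rack near corner
print('base top L/R',tri(W[0],(348,71),W[1],(290,72)))
print('end a',m[:2]+.072*u,'end b',m[:2]-.072*u)
for n,q in(('above b',m[:2]-.072*u),):print(n,shift((*q,.09)))
```

```text
[[366.8 449.9]
 [186.1 268.7]]
[0.6367 0.1915 0.0525] 0.0003
[0.6579 0.1311 0.0533] 0.0003
[[363.3 442.7]
 [191.2 270.1]]
[0.4858 0.1394 0.0528] 0.0
[0.5072 0.0791 0.0536] 0.0001
[[0.6612 0.1993 0.0527]
 [0.6823 0.1394 0.0525]
 [0.4732 0.1341 0.0549]
 [0.4945 0.0748 0.0564]]
len 0.1987831593493207 wid 0.06347119155392045 0.06303553341213709 yaw 0.3327615661570457 mid [0.57782887 0.13691953 0.05411538]
base top L/R (array([ 0.74030924,  0.1879125 , -0.70432875]), np.float64(0.0015851272991445212))
end a [0.64587923 0.16043864] end b [0.50977851 0.11340042]
above b [0.0379 0.0694 0.1462]
```

The measured plank is 199 x 63 mm, and its top is at about 53–54 mm at both ends, so the right rack is the proud one. Now I'll move above end b.

In the tool's units: 0.07 m is 3.5, 0.165 m is 8.25, 0.006 rad is 0.12.

Call:
pendant:
  steps: {"finger_gap":[0.0, 0.0, 0.0, 0.0, 0.0, 0.0, 0.0, 0.0, 0.0, 0.0], "dx":[1, 1.9, 1.9, 1.9, 1.9, 1.9, 1.9, 1.9, 1.9, 1.9], "dy":[1.75, 3.45, 3.45, 3.45, 3.45, 3.45, 3.45, 3.45, 3.45, 3.45], "dz":[0, 0.5, 2, 3.5, 5, 6.5, 7.75, 8.25, 8.25, 8.25], "spin":[0, 0.12, 0.12, 0.12, 0.12, 0.12, 0.12, 0.12, 0.12, 0.12]}
  grip_n: 10

```text
t: 4.13
eef_pos: [0.51, 0.1133, 0.0719]
ee_rot: [3.141, 0.0, 0.33]
force: [0.9, -0.6, 1.2]
width: 0.0005
gripper_force: 0.0
```

Run:
```python
from h import *
print(shift((.5098,.1134,.054)))
```

```text
[-0.0002 -0.0002  0.0179]
```

In the tool's units: 0.016 m is 0.8, 0.014 m is 0.7.

Call:
pendant:
  steps: {"finger_gap":[0.0, 0.0, 0.0, 0.0, 0.0], "dx":[0, 0, 0, 0, 0], "dy":[0, 0, 0, 0, 0], "dz":[0.4, 0.6, 0.7, 0.8, 0.8], "spin":[0, 0, 0, 0, 0]}

```text
t: 4.55
eef_pos: [0.5096, 0.114, 0.0558]
ee_rot: [-3.142, -0.001, 0.331]
force: [0.5, -0.9, -0.6]
width: 0.0005
gripper_force: 0.0
```

Call:
pendant:
  steps: {"finger_gap":[0.0, 0.0, 0.0, 0.0, 0.0, 0.0], "dx":[0, 0, 0, 0, 0, 0], "dy":[0, 0, 0, 0, 0, 0], "dz":[0.05, 0.1, 0.15, 0.2, 0.2, 0.2], "spin":[0, 0, 0, 0, 0, 0]}

```text
t: 5.05
eef_pos: [0.5089, 0.1137, 0.0523]
ee_rot: [3.141, 0.001, 0.331]
force: [-4.2, -1.7, 9.5]
width: 0.0003
gripper_force: 4.4
```

In contact: 9.5 N at z = 52.3 mm. I'll take this end part way, then press the other end.

Call:
pendant:
  steps: {"finger_gap":[0.0, 0.0, 0.0, 0.0, 0.0, 0.0], "dx":[0, 0, 0, 0, 0, 0], "dy":[0, 0, 0, 0, 0, 0], "dz":[0.05, 0.1, 0.15, 0.2, 0.2, 0.2], "spin":[0, 0, 0, 0, 0, 0]}

```text
t: 5.55
eef_pos: [0.5081, 0.1133, 0.0481]
ee_rot: [3.141, 0.002, 0.331]
force: [-6.3, 0.4, 10.6]
width: 0.0002
gripper_force: 5.0
```

Call:
pendant:
  steps: {"finger_gap":[0.0, 0.0, 0.0, 0.0, 0.0, 0.0, 0.0, 0.0, 0.0, 0.0, 0.0], "dx":[0, 0, 1.75, 3.5, 5.5, 7.2, 7.2, 7.2, 7.2, 7.2, 7.2], "dy":[0, 0, 0, 0, 0, 0, 0, 0, 0, 0, 0], "dz":[-1.5, -3, -3.5, -3.5, -3.5, -3.5, -2.5, -1, -0.6, -0.6, -0.6], "spin":[0, 0, 0, 0, 0, 0, 0, 0, 0, 0, 0]}

```text
t: 6.47
eef_pos: [0.6455, 0.1605, 0.06]
ee_rot: [3.141, 0.001, 0.332]
force: [-0.1, 0.3, 0.2]
width: 0.0002
gripper_force: 0.0
```

Run:
```python
from h import *
print(shift((.6459,.1604,.054)))
```

```text
[0.0004 0.0002 0.006 ]
```

In the tool's units: 0.009 m is 0.45, 0.008 m is 0.4.

Call:
pendant:
  steps: {"finger_gap":[0.0, 0.0, 0.0, 0.0, 0.0, 0.0], "dx":[0, 0, 0, 0, 0, 0], "dy":[0, 0, 0, 0, 0, 0], "dz":[0.15, 0.25, 0.35, 0.4, 0.45, 0.45], "spin":[0, 0, 0, 0, 0, 0]}

```text
t: 6.97
eef_pos: [0.6467, 0.161, 0.0525]
ee_rot: [3.141, -0.003, 0.332]
force: [-0.7, -0.6, 5.6]
width: 0.0007
gripper_force: 2.9
```

Call:
pendant:
  steps: {"finger_gap":[0.0, 0.0, 0.0, 0.0, 0.0], "dx":[0, 0, 0, 0, 0], "dy":[0, 0, 0, 0, 0], "dz":[0.05, 0.1, 0.15, 0.15, 0.15], "spin":[0, 0, 0, 0, 0]}

```text
t: 7.38
eef_pos: [0.6473, 0.1612, 0.0499]
ee_rot: [3.142, -0.004, 0.332]
force: [0.4, 0.2, 6.9]
width: 0.0003
gripper_force: 3.3
```

Call:
pendant:
  steps: {"finger_gap":[0.0, 0.0, 0.0, 0.0], "dx":[0, 0, 0, 0], "dy":[0, 0, 0, 0], "dz":[0.05, 0.1, 0.1, 0.1], "spin":[0, 0, 0, 0]}

```text
t: 7.72
eef_pos: [0.6477, 0.1613, 0.0482]
ee_rot: [3.141, -0.005, 0.332]
force: [1.5, -0.4, 6.4]
width: 0.0002
gripper_force: 3.5
```

Call:
pendant:
  steps: {"finger_gap":[0.0, 0.0, 0.0, 0.0, 0.0], "dx":[0, 0, 0, 0, 0], "dy":[0, 0, 0, 0, 0], "dz":[0.05, 0.1, 0.15, 0.15, 0.15], "spin":[0, 0, 0, 0, 0]}

```text
t: 8.13
eef_pos: [0.6481, 0.1614, 0.0465]
ee_rot: [3.141, -0.006, 0.333]
force: [-1.6, -1.5, 15.7]
width: 0.0007
gripper_force: 7.4
```

Call:
pendant:
  steps: {"finger_gap":[0.0, 0.0, 0.0, 0.0], "dx":[0, 0, 0, 0], "dy":[0, 0, 0, 0], "dz":[0.05, 0.1, 0.1, 0.1], "spin":[0, 0, 0, 0]}

```text
t: 8.47
eef_pos: [0.6482, 0.1614, 0.0464]
ee_rot: [3.141, -0.007, 0.333]
force: [-6.8, -1.9, 28.0]
width: 0.0003
gripper_force: 13.9
```

End a bottoms at 46.4 mm, with the force rising to 28 N. Back to end b.

Call:
pendant:
  steps: {"finger_gap":[0.0, 0.0, 0.0, 0.0, 0.0, 0.0, 0.0, 0.0, 0.0, 0.0, 0.0], "dx":[0, 0, -1.75, -3.5, -5.5, -7.2, -7.2, -7.2, -7.2, -7.2, -7.2], "dy":[0, 0, 0, 0, 0, 0, 0, 0, 0, 0, 0], "dz":[-1.5, -3, -3.75, -3.75, -3.75, -3.5, -2.5, -1, -0.65, -0.6, -0.6], "spin":[0, 0, 0, 0, 0, 0, 0, 0, 0, 0, 0]}

```text
t: 9.38
eef_pos: [0.5098, 0.1139, 0.0529]
ee_rot: [3.141, 0.001, 0.331]
force: [-0.3, -0.9, -0.1]
width: 0.0008
gripper_force: 0.0
```

Call:
pendant:
  steps: {"finger_gap":[0.0, 0.0, 0.0, 0.0, 0.0, 0.0], "dx":[0, 0, 0, 0, 0, 0], "dy":[0, 0, 0, 0, 0, 0], "dz":[0.1, 0.2, 0.3, 0.35, 0.4, 0.4], "spin":[0, 0, 0, 0, 0, 0]}

```text
t: 9.88
eef_pos: [0.5099, 0.1141, 0.0463]
ee_rot: [3.142, -0.001, 0.332]
force: [-5.3, 0.2, 16.5]
width: 0.0004
gripper_force: 7.9
```

In the tool's units: 0.003 m is 0.15, 0.002 m is 0.1.

Call:
pendant:
  steps: {"finger_gap":[0.0, 0.0, 0.0, 0.0, 0.0], "dx":[0, 0, 0, 0, 0], "dy":[0, 0, 0, 0, 0], "dz":[0.05, 0.1, 0.15, 0.15, 0.15], "spin":[0, 0, 0, 0, 0]}

```text
t: 10.3
eef_pos: [0.5101, 0.1142, 0.046]
ee_rot: [3.141, -0.003, 0.333]
force: [-17.4, 0.4, 46.7]
width: 0.0005
gripper_force: 23.6
```

End b is firmly down at 46.0 mm. I'll recheck end a, then retreat and look.

Call:
pendant:
  steps: {"finger_gap":[0.0, 0.0, 0.0, 0.0, 0.0, 0.0, 0.0, 0.0, 0.0, 0.0, 0.0, 0.0, 0.0, 0.0], "dx":[0, 0, 1.75, 3.5, 5.5, 7.2, 7.2, 7.2, 7.2, 7.2, 7.2, 7.2, 7.2, 7.2], "dy":[0, 0, 0, 0, 0, 0, 0, 0, 0, 0, 0, 0, 0, 0], "dz":[-1.5, -3, -3.75, -3.75, -3.75, -3.5, -2.5, -1, -0.5, -0.35, -0.2, -0.1, -0.05, -0.05], "spin":[0, 0, 0, 0, 0, 0, 0, 0, 0, 0, 0, 0, 0, 0]}

```text
t: 11.47
eef_pos: [0.6452, 0.1603, 0.0463]
ee_rot: [3.141, -0.001, 0.332]
force: [-8.5, -2.1, 15.6]
width: 0.0005
gripper_force: 8.2
```

Call:
pendant:
  steps: {"finger_gap":[0.0, 0.0, 0.0, 0.0, 0.0, 0.0, 0.0, 0.0, 0.0, 0.0, 0.0], "dx":[0, 0, 0, -1.5, -3, -4.5, -6, -7.5, -7.5, -7.5, -7.5], "dy":[0, 0, 0, 1.5, 3, 4.5, 6, 7.5, 7.5, 7.5, 7.5], "dz":[-1.5, -3.5, -5.5, -7.5, -9.5, -10, -10, -10, -10, -10, -10], "spin":[0, 0, 0, 0, 0, 0, 0, 0, 0, 0, 0]}

```text
t: 12.38
eef_pos: [0.5521, -0.0314, 0.2451]
ee_rot: [3.141, -0.004, 0.329]
force: [0.8, 1.4, 0.5]
width: 0.0004
gripper_force: 0.0
```

Run:
```python
import cv2,numpy as np
from station import arm
a=arm.grab_frame('scene')[:,:,::-1];b=arm.grab_frame('side')[:,:,::-1];w=arm.grab_frame('wrist')[:,:,::-1]
a0=cv2.imread('pics/scene0.png');b0=cv2.imread('pics/side0.png')
c=lambda i,x,y:cv2.resize(i[y:y+75,x:x+100],(400,300),interpolation=cv2.INTER_CUBIC)
cv2.imwrite('pics/end.png',np.vstack([np.hstack([c(a0,320,228),c(a,320,228)]),np.hstack([c(b,238,183),cv2.resize(w,(400,300))])]))
cv2.imwrite('pics/scene1.png',a)
```

```text
(no output)
```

View pics/end.png

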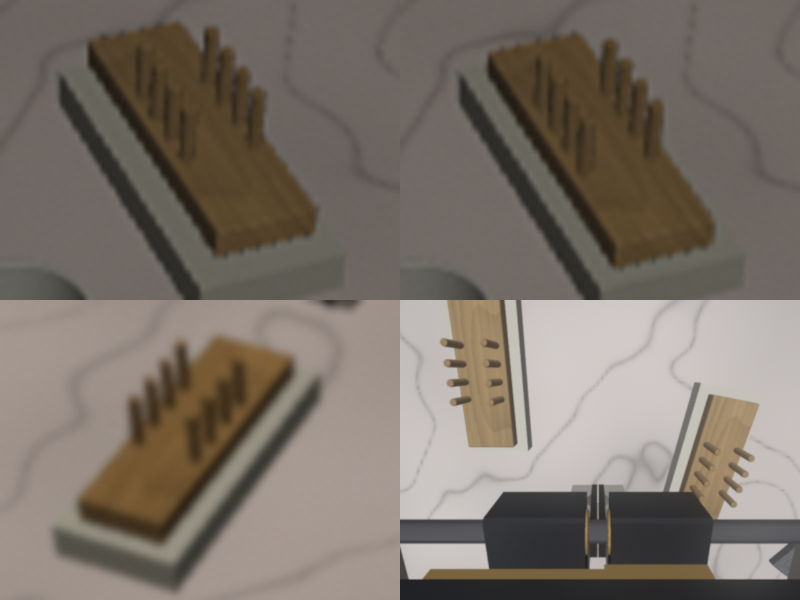

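In the scene view the plank has dropped by about 12 crop pixels (roughly 8 mm) along its whole length. It lies flat and centred on the base, and the other rack and the mug look untouched.

```bash
python3 -c "
from station import arm
print(arm.job_done())"
```

```text
the job is handed in; nothing more can be done
None
```

I pressed the proud rack (the right-hand one in the scene view) fully home: both ends stopped on the base at about 46 mm. The arm was clear of everything when I handed the job in, but no verdict came back.

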